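Post the found sunglasses case through a sprung flap

ROBOT

A 6-joint arm with a two-finger parallel gripper is mounted at the origin on the work surface. World frame = base frame: x ahead of the robot, y to its left, z up, the work surface at z = 0. Lengths are in mm, angles in rad, forces in N, time in s.
With the tool pointing down it reaches from about 200 to 875 mm from the base axis. Payload 3.4 kg.
Tool frame: the origin (TCP) lies between the finger pads; the fingertips stand 11 mm ahead of it and the grasp point (between the pads) lies 8 mm behind it; z points along the fingers, y is the direction in which the jaws open and shut (so a half turn about z gives the same grasp; the last joint's range is limited). The gripper opens to 94 mm and grips with 3 to 60 N. Pads are 16 mm wide; open, the fingers measure 119 mm over their backs; the gripper's body (75 mm by 177 mm) begins 78 mm behind the grasp point.
Start: joints at [-1.453, 0.276, 1.505, -0, 1.361, -0.121], TCP at [136.005, -558.719, 216.493] pointing down, gripper open.
Joint ranges: [-2.89, 2.89], [-0.75, 2.08], [0.22, 2.7], [-1.18, 4.32], [0.11, 2.71], [-2.7, 2.7]. Speed limits (rad/s): [2.57, 2.57, 3.14, 3.14, 3.14, 3.14].

INTERFACE

Orientations are given as a unit quaternion [x, y, z, w].
In Python, from rig import bot, eoat, grab_frame gives the robot as it stands. Calls block until the motion is done:
- bot.movep(position, orientation): joint-space move of the TCP to a pose.
- bot.move_l(position, vel=150, frame=None, contact_N=None): straight line of the TCP; frame=None keeps the orientation; vel is the mean speed in mm/s. With contact_N (N) it stops when the force on the tool has changed by that much, and returns True; else False.
- bot.set_joints(angles): joint-space move.
- eoat.move_gripper(opening): finger opening in mm; the grip force is fixed at half the most; returns when the fingers have stopped.
- bot.dwell(seconds).
- bot.inverse_kinematics(position, orientation): joint angles nearest the present ones, or None.
- grab_frame(name): name is "scene" or "top" or "wrist"; returns a dict with "frame" (400x640x3 uint8, red, green, blue), "depth" (400x640 float32, mm along the optical axis (not along the pixel's ray), 0 where there is no reading), "fx", "fy", "cx", "cy" (pixels), "dist_coeffs" ([k1, k2, p1, p2, k3] as OpenCV has them; the pictures are not rectified), "extrinsics" (4x4, takes a point from world to camera coordinates). Camera axes: x right, y up, looking along -z (the intrinsics and any distortion apply to the point x, -y, -z); pixel columns grow to the right and rows downward; lengths in mm; the calibration is good to about 2 mm. A picture is of the moment at which its call begins.
A pose or a line that the arm cannot do raises bot.PlanningError and nothing moves.
- bot.finish_job(): hands the job in, once; it reports no verdict.
Readings, each from a call of its own:
- bot.current_clock(): time.
- bot.current_joint_pos(): joint angles.
- bot.current_joint_vel(): joint speeds.
- bot.current_effort(): joint torques, N m.
- bot.current_tool_pos(): TCP position.
- bot.current_eef_rot(): TCP orientation.
- bot.current_contact_force(): force on the tool from outside, world axes, zero at the start.
- bot.current_moment(): the same for the moment, N m.
- bot.current_gripper_width(): finger opening in mm.
Only numpy, scipy, OpenCV 4.12 (cv2) and the standard library are available. Lean on these libraries where they do the work, as an engineer would, in place of code of your own. Each camera call takes 0.05 s, during which the arm holds its last target.

TASK

The found sunglasses, in their grey hard case, belong inside the lost-property box on which the case is lying. Press the box's sprung top flap down with one fingertip and, while it is held open, push the case over the edge with the other finger so that it drops in, then let the flap spring fully shut. Never grasp or lift the case, do not slide it out over the shut flap, handle it gently, and leave everything else where it is.

Things in the scene. Friction and masses are not known exactly. Their poses are not given: they have to be found in the camera images.
- box: Lost-property box fixed to the ledge: grey metal, 300 (x) x 300 (y) x 190 mm high, hollow, 6 mm walls, clear window on its -y side. Origin: centre of its underside; z up; +x, the posting direction, points roughly to the robot's left. Flat top: closed deck over x = -150 to 0 mm, slot over x = 0 to 130, y = -100 to 100 mm, 20 mm rim beyond it.
- slot_edge (a point): The middle of the edge where the deck ends and the slot begins, at deck height (box x = 0, y = 0, z = 190 mm). Axes as the box's.
- flap (a joint): Sprung aluminium flap in the slot, 125 (box x) x 194 x 4 mm, top 2 mm below the deck. Hinged at its far edge (box x = 128, z = 186 mm); the free lip by the deck edge swings down into the box, and it then slopes down towards the deck side. Rad: 0 shut, 1.35 fully down. It shuts itself and bears the case unopened: 0.15 N m at shut + 0.2 per rad, 2 to 8 N at a fingertip.
- flap_lip (a point): The middle of the flap's free lip, on its upper face; moves with the flap.
- case: Slim grey hard sunglasses case, closed: 50 (its x) x 150 (its y) x 28 mm high, slippery (friction about 0.3 on the box), 60 to 130 g. Origin: centre of its underside; z up. Lies flat on the deck, long side roughly along the slot edge (x axes of case and box within 0.2 rad), front face 10 to 50 mm from the edge. Pushed past the edge over the opened flap, it tips and slides down under the deck.
- torch: Bystander: small red plastic torch 105 mm long, 30 mm high, lying along the box's x on the deck near the -y or +y side. Origin: centre of its underside.
- tin: Bystander: flat aluminium mint tin 61 x 39 x 17 mm on the deck at the other side. Origin: centre of its underside.
- tube: Bystander: upright yellow shuttlecock tube, 72 mm wide, 216 mm tall, on the ledge to the robot's left. Origin: centre of its underside.
- bowl: Bystander: stainless key bowl, 140 mm wide, 50 mm high, on the ledge to the left. Origin: centre of its underside.
- padlock: Bystander: brass padlock lying on the ledge to the right, 22 mm high. Origin: underside of its body.
- brush: Bystander: wooden-handled flat brush 200 mm long lying on the ledge to the right. Origin: middle of its underside.
Mind the look-alikes: they are no part of the job. What is shaped like the case but blue is not meant.

How it is judged (in metres and radians):
On the way, in this order (a step that is already met when the one before it is completed fails the run):
1. the flap is pressed down (more than 0.2 rad) while the middle of the case is still on the deck (value of joint flap above 0.2 rad and x of case in the frame of box below 0.005 m and z of case in the frame of box above 0.18 m), for 0.1 s.
2. the case has dropped into the box (z of case in the frame of box below 0.13 m), for 0.1 s.
At the end, for the whole second after the job is handed in: The case lies at rest inside the box (its origin less than 130 mm above the box's underside and within its walls), and the flap is shut (less than 0.06 rad) (x of case in the frame of box between -0.147 and 0.147 m and y of case in the frame of box between -0.147 and 0.147 m and z of case in the frame of box below 0.13 m and linear speed of case below 0.02 m/s and value of joint flap below 0.06 rad); the robot touches nothing.
It fails at once if the case is lifted (its underside centre more than 25 mm above the deck) (z of case in the frame of box above 0.215 m).
It fails at once if the middle of the case is slid more than 15 mm past the edge while the flap is still shut (less than 0.12 rad) (x of case in the frame of box above 0.015 m and z of case in the frame of box above 0.18 m and value of joint flap below 0.12 rad).
It fails at once if the fingers press on the case with more than 20 N (contact force between the fingers and case above 20 N).
It fails at once if a bystander is moved more than 30 mm (distance of any of torch, tin, tube, bowl, padlock, brush from where it was at the start of the episode above 0.03 m).
It also fails if it takes over 45 s, if anything falls off the work surface, if the arm or the gripper's body presses on something with over 40 N, if the wrist force passes 120 N, or if a joint passes its speed limit or range.

## Working session

There is one attempt and no reset: what is moved stays moved. The work goes in short steps, each a Python script; the robot and the scene stay as the last script left them, time stands still between calls to the robot, and variables do not carry over. Pictures are saved under pics/ and viewed, and the job is handed in when it is done.

```bash
mkdir -p pics; ls
python3 - <<'E'
from rig import bot,eoat,grab_frame
import cv2,numpy as np
for n in ["scene","top","wrist"]:
    f=grab_frame(n); cv2.imwrite(f"pics/{n}0.png",f["frame"][:,:,::-1]); np.savez(f"pics/{n}0.npz",**f)
    print(n,f["fx"],f["cx"],f["cy"],f["dist_coeffs"],np.round(f["extrinsics"],3).tolist(),(f["depth"]>0).mean())
print(bot.current_clock(),bot.current_gripper_width(),bot.current_eef_rot())
E
```

```text
pics
scene 366.17086808195484 318.3468964111462 187.65013210395819 [-0.02500275  0.          0.          0.          0.        ] [[0.753, 0.658, 0.02, -424.192], [-0.381, 0.41, 0.829, 97.866], [0.537, -0.631, 0.56, -1371.363], [0.0, 0.0, 0.0, 1.0]] 0.99607421875
top 462.51838288974363 322.89491740950444 199.48507330701793 [-0.05031026  0.          0.          0.          0.        ] [[-0.011, -1.0, -0.011, 17.215], [0.999, -0.012, 0.053, -537.609], [-0.054, -0.011, 0.999, -1678.169], [0.0, 0.0, 0.0, 1.0]] 0.996125
wrist 312.70358906887276 323.7823765723731 201.67264079476564 [-0.01188927  0.          0.          0.          0.        ] [[0.237, -0.971, -0.001, -574.191], [0.935, 0.229, -0.269, 28.357], [0.262, 0.063, 0.963, -392.308], [0.0, 0.0, 0.0, 1.0]] 0.9963046875
0.15 93.9398849690015 [ 9.92878613e-01  1.19128480e-01 -3.03909900e-05 -6.81584335e-04]
```

View pics/scene0.png

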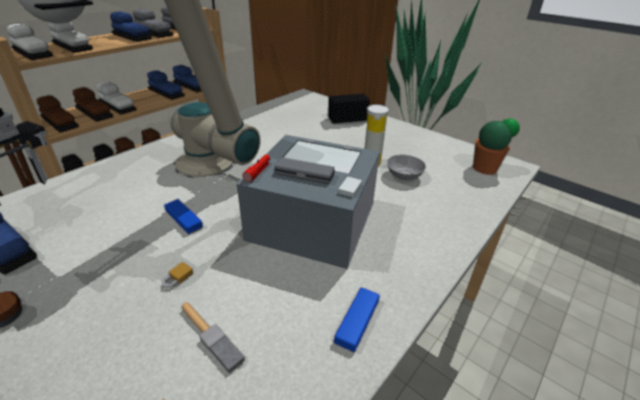

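View pics/top0.png

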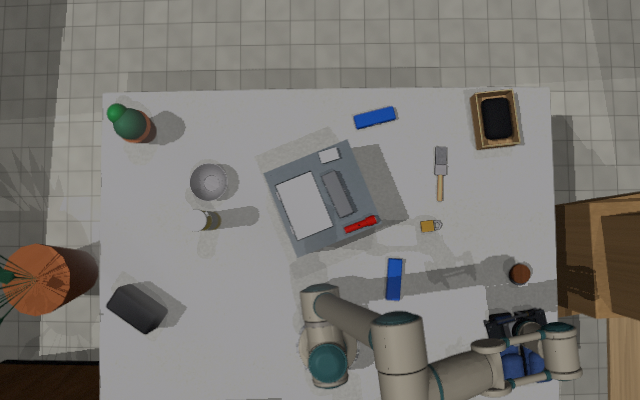

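The scene has three case-shaped things: blue at top-view (375,118), blue at (395,279), and grey at (340,194) on the box deck. The grey one fits, because it is on the box and not blue. I'll confirm it in a crop and measure.

```bash
cat > h.py <<'E'
import numpy as np,cv2
def pts_from_depth(f):
    h,w=f["depth"].shape; uu,vv=np.meshgrid(np.arange(w),np.arange(h))
    K=np.array([[f["fx"],0,f["cx"]],[0,f["fy"],f["cy"]],[0,0,1.]])
    n=cv2.undistortPoints(np.stack([uu,vv],-1).reshape(-1,1,2).astype(np.float64),K,np.asarray(f["dist_coeffs"],float)).reshape(h,w,2)
    d=f["depth"].astype(float)
    pc=np.stack([n[...,0]*d,-n[...,1]*d,-d],-1); E=np.asarray(f["extrinsics"]); R,t=E[:3,:3],E[:3,3]
    return (pc-t)@R
def rays(f,uv,z):
    K=np.array([[f["fx"],0,f["cx"]],[0,f["fy"],f["cy"]],[0,0,1.]])
    n=cv2.undistortPoints(np.asarray(uv,float).reshape(-1,1,2),K,np.asarray(f["dist_coeffs"],float)).reshape(-1,2)
    E=np.asarray(f["extrinsics"]);R,t=E[:3,:3],E[:3,3]
    d=np.c_[n[:,0],-n[:,1],-np.ones(len(n))]@R; c=-R.T@t
    return c+d*((z-c[2])/d[:,2])[:,None]
def rect(mask):
    cs,_=cv2.findContours(mask.astype(np.uint8),cv2.RETR_EXTERNAL,cv2.CHAIN_APPROX_NONE)
    return max(cs,key=cv2.contourArea).reshape(-1,2)
E
python3 - <<'E'
import numpy as np,cv2
from h import *
f=dict(np.load("pics/top0.npz")); P=pts_from_depth(f); z=P[...,2]
roi=np.zeros(z.shape,bool); roi[125:270,245:410]=1
cv2.imwrite("pics/topcrop.png",cv2.resize(f["frame"][130:265,250:400,::-1],None,fx=5,fy=4.4,interpolation=cv2.INTER_CUBIC)[:600])
print(np.histogram(z[roi],bins=[-20,-5,5,20,100,170,180,184,186,188,190,192,194,198,205,210,215,220,225,240]))
def mr(m,zz,name):
    c=rect(m); w=rays(f,c,zz); r=cv2.minAreaRect(w[:,:2].astype(np.float32)); print(name,np.round(r[0],1),np.round(r[1],1),round(r[2],2),np.median(z[m]))
mr(roi&(z>175),190,"box")
hsv=cv2.cvtColor(f["frame"],cv2.COLOR_RGB2HSV)
br=f["frame"].min(-1)
mr(roi&(z>175)&(br>150)&(z<197),188,"flap")
red=(hsv[...,1]>150)&((hsv[...,0]<10)|(hsv[...,0]>170))&roi
mr(roi&(z>206)&~cv2.dilate(red.astype(np.uint8),np.ones((5,5))).astype(bool),218,"case")
mr(red,210,"torch")
mr(roi&(z>198)&(br>140)&(z<212),207,"tin")
E
```

```text
(array([ 1480, 11900,  2108,   173,     0,    16,   320,   639,  1212,
        1489,  1471,  1054,   712,   128,   172,   260,   464,   216,
          22]), array([-20,  -5,   5,  20, 100, 170, 180, 184, 186, 188, 190, 192, 194,
       198, 205, 210, 215, 220, 225, 240]))
box [534.   13.2] [300.2 300.2] 21.57 190.54548063368406
flap [510.3  71.6] [190.6 119.9] 21.55 188.36093979343278
case [546.8 -34.9] [153.   50.7] 23.51 217.43175687190111
torch [ 447.9 -108.4] [ 27.5 104.2] 17.73 215.00148609524342
tin [672.8 -10.2] [36.2 55.7] 16.5 206.72284958657372
```

View pics/topcrop.png

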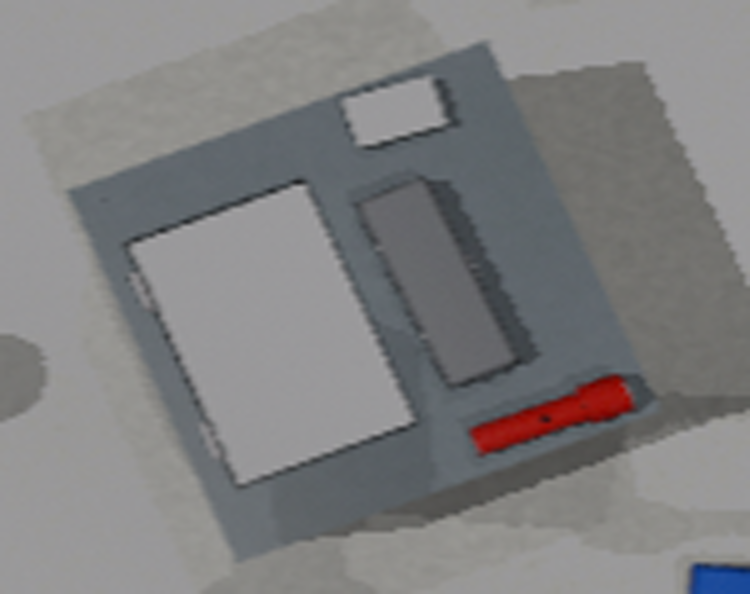

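The grey slab in the crop, around (440,285) in crop pixels, is the case. It lies just behind the slot edge, between the torch at the lower right (+y side) and the tin at the top (-y side). The tool will be tilted so the front finger sits lower than the rear one. I'll plan the poses and check IK.

Run:
```python
from rig import bot,eoat,grab_frame
from plan import *
import cv2
p=bot.current_tool_pos(); bot.move_l([p[0],p[1],340],vel=200)
P,q=pose(-84,330,.2,sgn=-1); bot.movep(P,q)
P,q=pose(-84,250,.2,sgn=-1); bot.move_l(P,vel=120,frame=q)
print(bot.current_tool_pos(),P,bot.current_eef_rot(),q,bot.current_clock(),bot.current_gripper_width())
a=grab_frame("scene"); b=grab_frame("wrist")
np.savez("pics/s1.npz",**a);np.savez("pics/w1.npz",**b)
A=cv2.resize(a["frame"][90:290,190:430],(720,600)); cv2.imwrite("pics/s1.png",A[:,:,::-1]); cv2.imwrite("pics/w1.png",b["frame"][:,:,::-1])
```

```text
[541.03850639 -22.93995783 252.13826229] [540.46663406 -22.70725692 251.44327381] [0.97468305 0.19988472 0.02072083 0.09802911] [0.97468145 0.20007337 0.0200743  0.09779434] 4.125 94.05368548304526
```

View pics/s1.png

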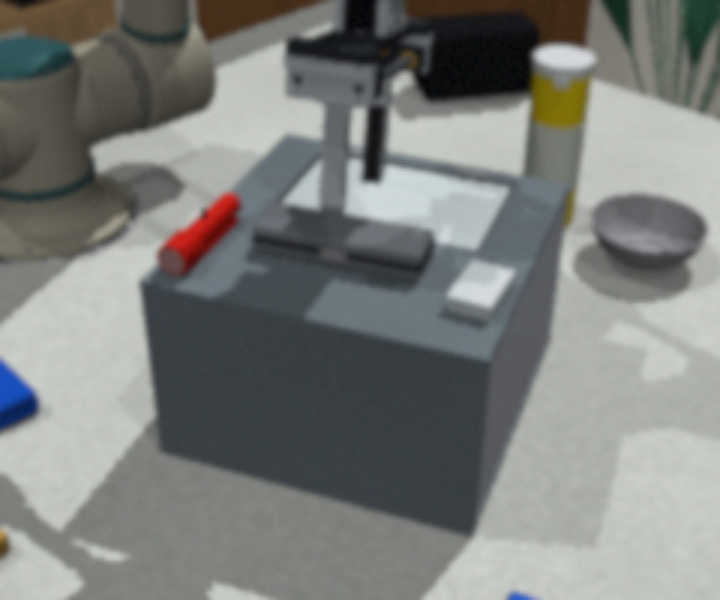

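View pics/w1.png

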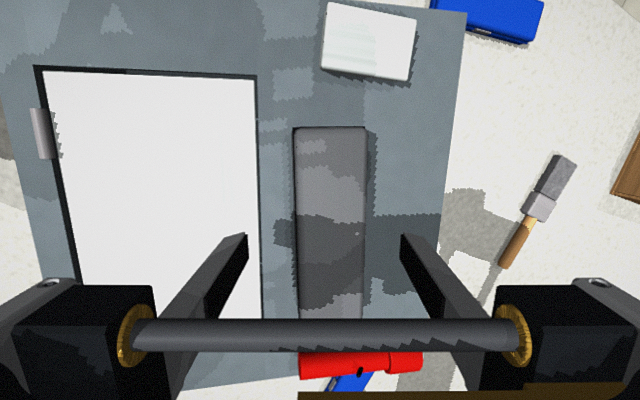

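The scene view shows the fingers above the deck on either side of the grey case, around (340,240). The wrist view shows the case between the fingertips at (247,236) and (403,236). I'll check the case edges from the wrist view before going down.

Run:
```python
from h import *; from plan import *
f=dict(np.load("pics/w1.npz"))
for n,uv,z in [("rear",[(367,140),(365,210),(363,260)],216),("front",[(294,135),(297,210),(300,300)],216),("far end",[(330,127)],216),("slot edge",[(257,85),(259,200)],190)]:
    print(n,[np.round(tobox(r),1).tolist() for r in rays(f,uv,z)])
```

```text
rear [[-71.4, -56.6], [-73.2, -7.8], [-74.2, 31.1]]
front [[-22.6, -59.1], [-24.7, -9.3], [-27.3, 60.1]]
far end [[-45.8, -64.6]]
slot edge [[-0.3, -90.3], [0.4, -10.1]]
```

Run:
```python
from rig import bot,eoat,grab_frame
from plan import *
import cv2
print(bot.current_contact_force())
for w,v in [((-84,203,.2),60),((-70,201,.32),40),((-58,200,.42),40)]:
    P,q=pose(*w,sgn=-1); r=bot.move_l(P,vel=v,frame=q,contact_N=16)
    print(w,r,np.round(bot.current_tool_pos()-P,1),np.round(bot.current_contact_force(),1),bot.current_clock())
    if r: break
a=grab_frame("scene"); b=grab_frame("wrist")
np.savez("pics/s2.npz",**a);np.savez("pics/w2.npz",**b)
A=cv2.resize(a["frame"][90:290,190:430],(720,600)); cv2.imwrite("pics/s2.png",A[:,:,::-1]); cv2.imwrite("pics/w2.png",b["frame"][:,:,::-1])
```

```text
[ 0.5481331  -0.43278031 -0.28482327]
(-84, 203, 0.2) False [ 0.1 -0.1  0.4] [-0.5  0.8  1.9] 5.1583
(-70, 201, 0.32) False [0.3 0.5 0.4] [0.1 0.7 1.4] 5.7083
(-58, 200, 0.42) False [ 0.1 -0.1  0.2] [-1.5  0.4  2.8] 6.175
```

View pics/s2.png

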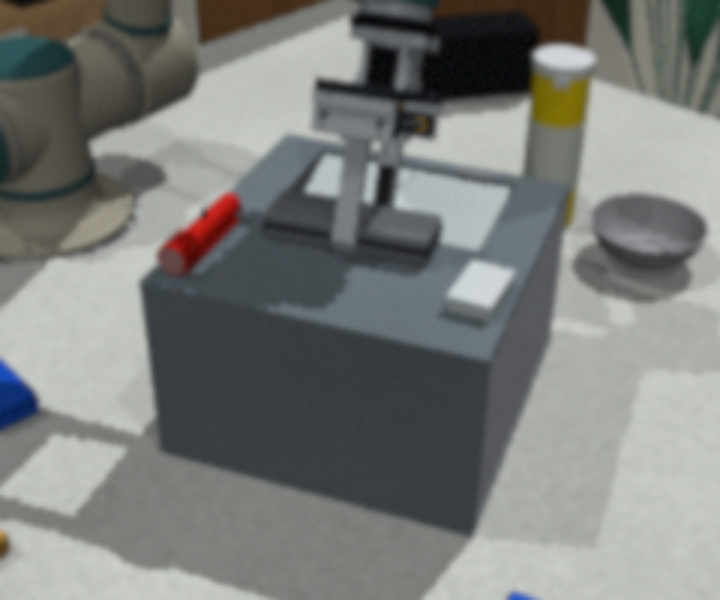

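View pics/w2.png

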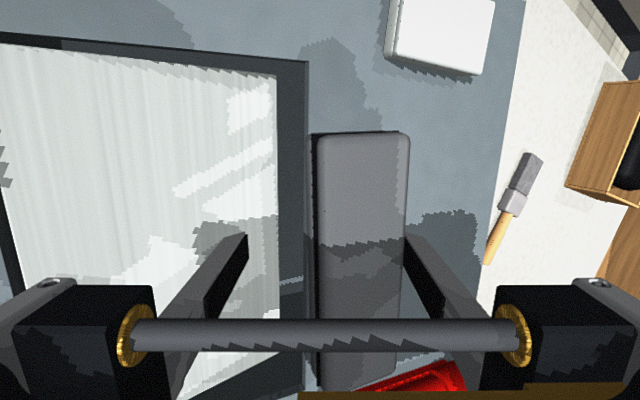

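The flap is tilted open: the dark slot gap shows at wrist pixels (290,100-300). The case is against the rear finger with its front face just at the edge. I'll keep pushing.

Run:
```python
from rig import bot,eoat,grab_frame
from plan import *
import cv2
for w,v in [((-45,198,.47),40),((-33,197,.47),40),((-24,197,.47),35),((-17,197,.47),35)]:
    P,q=pose(*w,sgn=-1); r=bot.move_l(P,vel=v,frame=q,contact_N=16)
    print(w,r,np.round(bot.current_tool_pos()-P,1),np.round(bot.current_contact_force(),1),bot.current_clock())
    if r: break
a=grab_frame("scene"); b=grab_frame("wrist")
np.savez("pics/s3.npz",**a);np.savez("pics/w3.npz",**b)
A=cv2.resize(a["frame"][90:290,190:430],(720,600)); cv2.imwrite("pics/s3.png",A[:,:,::-1]); cv2.imwrite("pics/w3.png",b["frame"][:,:,::-1])
```

```text
(-45, 198, 0.47) False [ 0.4 -0.3  0.3] [ 0.8 -1.7  2.2] 6.7583
(-33, 197, 0.47) False [-0.2  0.7 -0.2] [ 0. -1. -0.] 7.2083
(-24, 197, 0.47) False [-0.1  0.2  0.1] [-0.1 -2.3  4.2] 7.6167
(-17, 197, 0.47) False [0.1 0.  0.2] [ 1.8 -3.9  3.8] 7.9667
```

View pics/s3.png

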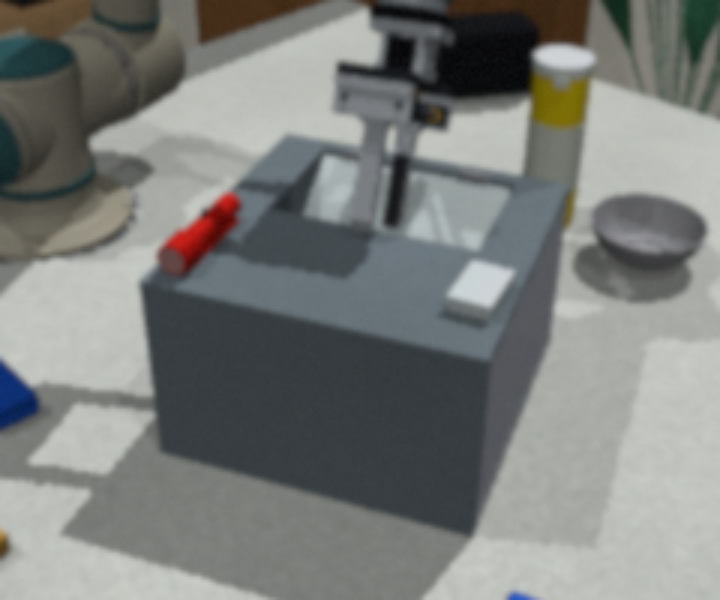

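View pics/w3.png

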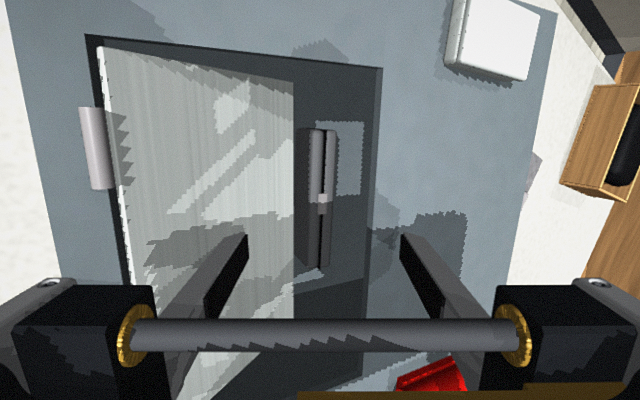

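The case is off the deck and shows on its side inside the slot at wrist (322,195). I'll check its height by depth.

Run:
```python
from rig import bot,grab_frame
from h import *; from plan import *
for k in range(2):
    if k: bot.dwell(0.4)
    f=grab_frame("wrist"); P=pts_from_depth(f)
    for uv in [(316,150),(322,195),(328,150),(322,250),(350,150),(340,150)]:
        p=P[uv[1],uv[0]]; print(k,uv,np.round(tobox(p),0),round(p[2]))
cv2.imwrite("pics/w4.png",f["frame"][:,:,::-1])
```

```text
0 (316, 150) [-26. -39.] 56
0 (322, 195) [-33.   7.] 58
0 (328, 150) [-40. -39.] 56
0 (322, 250) [-36.  69.] 56
0 (350, 150) [-96. -33.] 7
0 (340, 150) [-83. -33.] 6
1 (316, 150) [-26. -39.] 56
1 (322, 195) [-33.   6.] 58
1 (328, 150) [-39. -39.] 57
1 (322, 250) [-36.  69.] 55
1 (350, 150) [-97. -33.] 6
1 (340, 150) [-82. -33.] 7
```

View pics/w4.png

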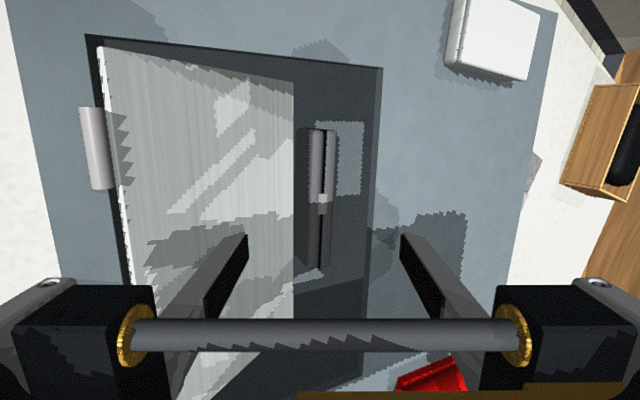

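The case is at rest on the box floor, standing on its long side with its top at z≈57 mm and clear of the flap. I'll withdraw.

Run:
```python
from rig import bot,grab_frame
from plan import *; from h import *
for z,v in [(250,50),(350,150)]:
    P,q=pose(-17,z,.47,sgn=-1); bot.move_l(P,vel=v,frame=q)
bot.dwell(0.5)
print(np.round(bot.current_contact_force(),1),bot.current_clock())
a=grab_frame("scene"); b=grab_frame("wrist"); t=grab_frame("top")
P=pts_from_depth(b); d=(P[...,:2]-C); X=d@ex; Y=d@ey
for lo,hi in [(6,25),(50,70),(100,120)]:
    m=(X>lo)&(X<hi)&(abs(Y)<85)&(P[...,2]>-20)&(P[...,2]<230); print(lo,hi,m.sum(),np.median(P[...,2][m]))
m=(X>-120)&(X<-10)&(abs(Y)<85)&(P[...,2]<230); print("deck",np.median(P[...,2][m]))
A=cv2.resize(a["frame"][90:290,190:430],(720,600)); cv2.imwrite("pics/s5.png",A[:,:,::-1]); cv2.imwrite("pics/w5.png",b["frame"][:,:,::-1]); cv2.imwrite("pics/t5.png",t["frame"][:,:,::-1])
```

```text
[-0.1 -0.3 -0.2] 11.0917
6 25 2990 188.55595163983935
50 70 3069 188.5313121295453
100 120 4772 188.67753410012438
deck 190.4647475941401
```

View pics/s5.png

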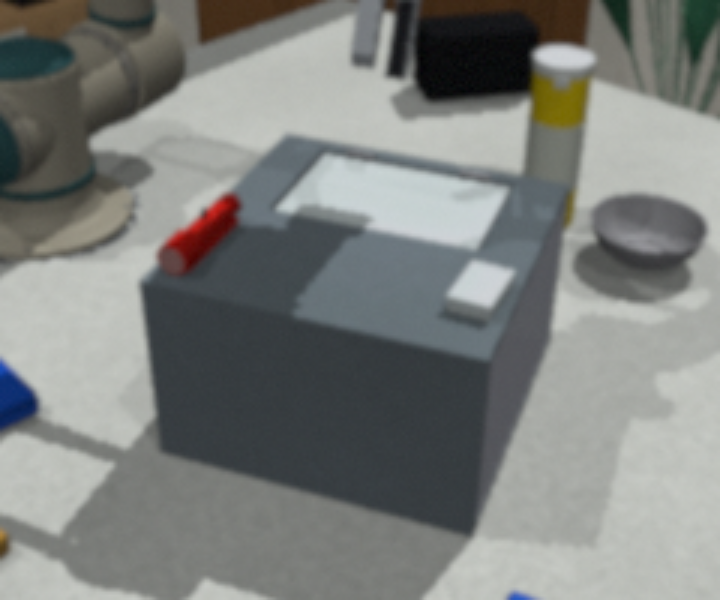

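View pics/w5.png

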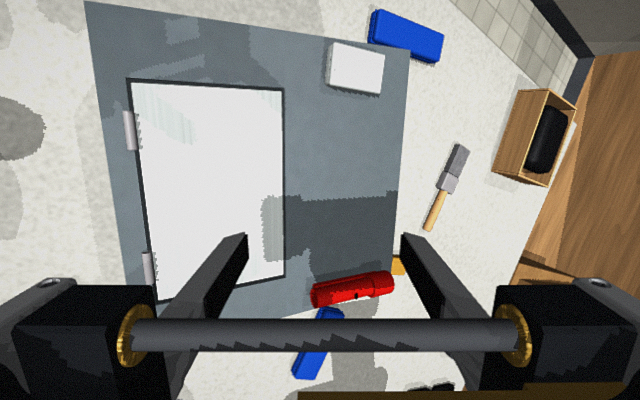

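View pics/t5.png

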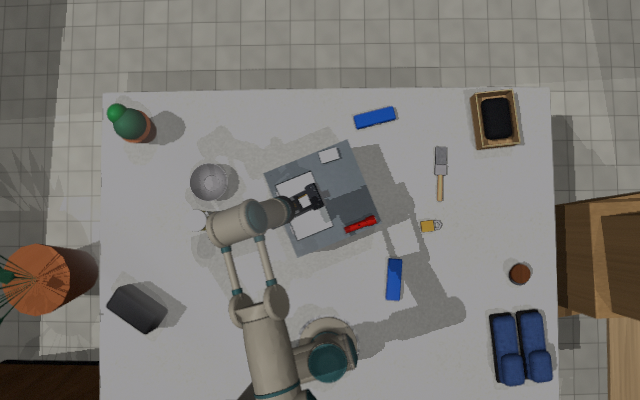

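The flap is flush and shut: it reads 188.5 mm along its whole length, with the deck at 190.5. The deck is clear of the case, the bystanders sit at the same pixels as before, and the gripper is free.

```bash
python3 -c "
from rig import bot
bot.finish_job(); print(bot.current_clock(), bot.current_contact_force())"
```

```text
the job is handed in; nothing more can be done
the job is handed in; nothing more can be done
```

The grey sunglasses case is inside the lost-property box with the flap shut, and I handed the job in at about 11 s of the 45 s allowed.

- **How it was done:** I tilted the open gripper so the front fingertip pressed the flap down to about 0.33 rad (from the tool pose) while the case was still on the deck. The rear finger then pushed the case over the edge, and it dropped in. The fingers came straight up and the flap closed.
- **Case:** wrist depth, read 0.4 s apart before I withdrew, showed it at rest on the box floor. It was standing on its long side, with its top about 57 mm above the box's underside. I didn't look at it through the window after the flap closed.
- **Flap:** after withdrawing it read 188.5 mm at three places along its length, against 190.5 mm for the deck, so it is fully shut.
- **Forces:** the tool force was 5 to 6 N or less whenever I read it, and the 16 N stop never triggered. The final reading was about 0 N.
- **Bystanders:** the torch, tin, bowl, padlock and brush looked unmoved in the before and after pictures. The arm hid the tube in the last top view, but the scene camera showed it in the same place.

No check failed or disagreed.

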